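Load the specimen reader

TASK

Push the white specimen case down the lane between the reader's two guide rails, sliding it along the plate, until it sits fully home and square against the housing; neither the case nor the robot may touch a rail, and the case must not be picked up or tipped. Then press the start button on top of the housing down and let it come up again. Leave everything else on the bench undisturbed.

Things in the scene. Friction and masses are not known exactly. Their poses are not given: they have to be found in the camera images.
- case: White closed specimen case with a paper label on its flat lid: 120 mm long (its x), 100 mm wide (its y), 40 mm tall, about 0.4 kg (0.3 to 0.5), loose, sliding with ordinary friction. It stands askew on the bare metal apron in front of the lane. Origin: centre of its underside.
- reader: Bench-top reader, bolted down: grey metal plate 8 mm thick, 180 mm wide, x = -190 to 200 mm (open apron before x = 0), with two guide rails and a white housing (x = 200 to 315, y = -90 to 90, 78 mm tall above the bench) whose upright front face closes the lane. Origin: at bench height under the middle of the lane's mouth; x runs down the lane to the housing, y to the left looking that way.
- rail_left: Steel guide rail with a glass scale on top, on the reader's left (+y) side; it has the same frame as reader (same origin and axes). It spans x = 0 to 200 mm, y = 60 to 72 mm and stands 24 mm above the plate.
- rail_right: The same rail on the right, y = -60 to -72 mm; it has the same frame as reader. The lane between the rails is 120 mm wide, 10 mm more than the case on each side.
- lane_mouth (a point): Point on the plate's upper face (8 mm above the bench), midway between the near ends of the two rails; axes as reader.
- lane_end (a point): Point on the plate's upper face at the foot of the housing's front face, in the middle of the lane, 200 mm past lane_mouth; axes as reader. When the case is fully home its front face lies against the housing and its origin is 60 mm short of this point.
- start (a joint): Travel of the reader's start button: 0 up, 0.006 m fully down. A spring returns it; fully down takes about 5 N.
- start_top (a point): Centre of the top of the start button, a round grey cap 28 mm across in a black housing on top of the reader's housing, pressed straight down. It lies 255 mm down the lane from the mouth, 35 mm to the right of the lane's middle line.
- jar: Bystander, not to be disturbed: amber screw-top jar, 42 mm across, 55 mm tall, standing on the bench beyond the rails. Origin: on its underside.
- driver: Bystander, not to be disturbed: screwdriver, 160 mm long, lying on the bench between the reader and the robot. Origin: on its axis line, at bench height.
- adapter: Bystander, not to be disturbed: black mains adapter, 115 x 50 x 30 mm, on the bench beyond the mouth of the lane. Origin: on its underside.
- phone: Bystander, not to be disturbed: black telephone, 145 x 70 x 9 mm, lying on the bench. Origin: on its underside.
- beaker: Bystander, not to be disturbed: white cup, 60 mm across, 70 mm tall, on the bench on the robot's side of the housing. Origin: on its underside.
- tipbox: Bystander, not to be disturbed: small closed grey box, 70 x 50 x 40 mm, on the bench beyond the rails. Origin: on its underside.
- weight: Bystander, not to be disturbed: small brass weight, 22 mm across, 28 mm tall, standing on top of the reader's housing, 80 to 105 mm from the start button. Origin: on its underside.
Not all that is in view belongs to the job. Several things have the shape of the case; the one meant has the colours described above.

How it is judged:
By the outcome, as a careful person would: the job done as asked, in the order asked, and still so for the second after the job is handed in, with the robot touching nothing.
It also fails if it takes over 72 s, if anything falls off the work surface, if the arm or the gripper's body presses on something with over 40 N, if the wrist force passes 120 N, or if a joint passes its speed limit or range.

ROBOT

A 7-joint arm with a two-finger parallel gripper is mounted at the origin on the work surface. World frame = base frame: x ahead of the robot, y to its left, z up, the work surface at z = 0. Lengths are in m, angles in degrees, forces in N, time in s.
With the tool pointing down it reaches from about 0.425 to 0.825 m from the base axis. Payload 3.6 kg.
Tool frame: the origin (TCP) lies at the very end of the fingers, on their centre line; the grasp point (between the pads) lies 19 mm behind it (grip_point_offset is the distance from the TCP to the grasp point, in m); x points along the fingers, z is the direction in which the jaws open and shut, and the axes are right-handed (so a half turn about x gives the same grasp; the last joint's range is limited). The gripper opens to 93 mm and grips with 3 to 60 N. Pads are 15 mm wide; open, the fingers measure 128 mm over their backs; the gripper's body (75 mm by 188 mm) begins 65 mm behind the grasp point.
Start: joints at [74.57, 35.231, -0.722, 81.555, 0.464, 63.22, -2.315], TCP at [0.156, -0.631, 0.219] pointing down, gripper open.
Joint ranges: [-178.69, 178.69], [-17.37, 117.87], [-77.05, 75.6], [15.02, 138.74], [-78.02, 258.01], [0.78, 113.62], [-162.83, 162.83]. Speed limits (degrees/s): [159.86, 159.86, 180, 180, 180, 180, 180].

INTERFACE

Orientations are given as [roll, pitch, yaw] about the fixed x, y, z axes, in that order (R = Rz(yaw) Ry(pitch) Rx(roll)).
In Python, from bench import * gives the robot as it stands. The module is installed in compiled form; this text tells all that it offers.
- The arm moves only by the shell command python3 -m jog 'ROWS' [OPENING] [FORCE]. ROWS is a JSON object of lists of equal length, an entry for each row: "travel": the shift along the tool's x, y, z in units of 40 mm (1.0 is 40 mm), a list of three; "dr": the turn, a rotation vector about the tool's x, y, z in rad, a list of three. In form: {"travel": [[x, y, z], ...], "dr": [[rx, ry, rz], ...]}. A call has 1 to 5 rows; each row is the pose to reach, as a shift and turn from the pose commanded when the call began, along the tool's axes at that moment; what a row does not reach only later rows make up. A row lasts 1/10 s, in which the tool goes at most 50 mm and 8.59 degrees, less where a joint would pass 70% of its speed; a pose out of reach is approached as far as the arm can. A call with a gripper value outside its range is refused whole. OPENING is the opening, from 0 (shut) to 1 (fully open), set as the call begins (- or left out, the last holds). The fingers move at their own pace and stop on an object; FORCE is the grip in N (left out, the last holds). Time passes only in rows, so rows that repeat a pose let the fingers close. It gives the time, the measured TCP pose, the force and the opening at its end, in the units of the state.
- observe(): the state, without advancing time (a new reading comes with each control period).
- snapshot(name): name is "side" or "top"; returns the picture (420x560x3 uint8, blue, green, red); there is no depth.
- camera_params(name): a dict with "fovy" (degrees; the focal length in pixels is half the picture's height over the tangent of half this angle, whatever the lens; pixels are square), "cx", "cy" (the principal point, pixels), "camera_from_world" (4x4, takes a point from world to camera coordinates). Camera axes: x right, y down, z forward; pixel columns grow to the right and rows downward; lengths in m; the calibration is good to about 2 mm. A picture is of the moment at which its call begins. camera_params takes no time and is no camera call.
- sign_off(): hands the job in, once; it reports no verdict.
The state is a dict: "time_s": time; "qpos": joint angles; "qd": joint speeds; "effort": joint torques, N m; "eef_pos": TCP position; "tool_rot": TCP orientation; "wrist_force": force on the tool from outside, world axes, zero at the start; "ft_torque": the same for the moment, N m; "gripper_width": finger opening in m.
Only numpy, scipy, OpenCV 4.12 (cv2) and the standard library are available. Lean on these libraries where they do the work, as an engineer would, in place of code of your own. Each camera call takes 0.05 s, during which the arm holds its last target. There are 200 camera calls.

## Working session

There is one attempt and no reset: what is moved stays moved. The work goes in short steps, Python scripts to look and compute and a shell command to move; the robot and the scene stay as the last step left them, time stands still between calls to the robot, and variables do not carry over. Pictures are saved under pics/ and viewed, about 8 in all and at most 12, crops included, and the job is handed in when it is done.

```bash
mkdir -p pics
python3 - <<'E'
from bench import *
import cv2
for n in("top","side"):
    cv2.imwrite(f"pics/{n}1.png",snapshot(n)); p=camera_params(n); print(n,p)
s=observe(); print(s)
E
```

```text
top {'fovy': 53.65161491442102, 'cx': 280.78594227467653, 'cy': 199.40639734210458, 'camera_from_world': array([[ 0.01365963, -0.99986585,  0.00903876,  0.03706413],
       [-0.99747588, -0.01425581, -0.06956035,  0.52952436],
       [ 0.06967987, -0.00806577, -0.9975368 ,  0.95928208],
       [ 0.        ,  0.        ,  0.        ,  1.        ]])}
side {'fovy': 54.121782350886924, 'cx': 276.90814753023744, 'cy': 210.45808988467346, 'camera_from_world': array([[ 9.81752217e-01, -1.90163377e-01, -6.89030519e-04,
        -5.48245550e-01],
       [-9.38644860e-02, -4.81434537e-01, -8.71441476e-01,
         1.38424814e-01],
       [ 1.65384531e-01,  8.55604276e-01, -4.90499011e-01,
         7.59003729e-01],
       [ 0.00000000e+00,  0.00000000e+00,  0.00000000e+00,
         1.00000000e+00]])}
{'time_s': 0.1, 'qpos': array([74.57323886, 35.28334507, -0.72279456, 81.62938889,  0.46520179,
       63.21970321, -2.31593026]), 'qd': array([-0.04429789, -0.0802917 , -0.08672586, -0.33966797, -0.01229561,
        0.03657742, -0.03467619]), 'effort': array([ 1.01884532e-03, -4.60039866e+01,  2.09579584e-01, -1.66244441e+01,
       -6.12848997e-02,  1.69417000e-02,  9.23298762e-05]), 'eef_pos': array([ 0.15607984, -0.6302677 ,  0.21761705]), 'tool_rot': array([-178.86271673,   89.87045712,  105.04869703]), 'wrist_force': array([ 0.33517221, -0.16267218, -0.28446195]), 'ft_torque': array([-0.01687668,  0.00093931, -0.05280328]), 'gripper_width': 0.09254509771173387}
```

View pics/top1.png

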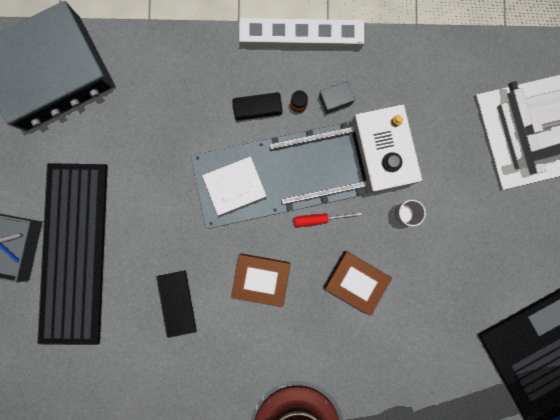

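View pics/side1.png

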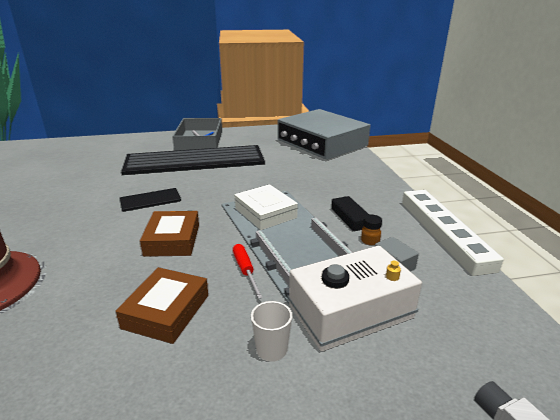

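The top view shows the lane running right, with the housing at about (388,148), the button at (392,162) and the weight at (397,120). The white case is at about (235,186), and the driver and cup are below the lane. The side view agrees. I'll zoom in for corners.

```bash
cat > h.py <<'E'
from bench import *
import cv2, numpy as np
from scipy.spatial.transform import Rotation as R
def proj(n,P):
    p=camera_params(n);f=210/np.tan(np.radians(p["fovy"]/2));P=np.atleast_2d(P)
    c=(p["camera_from_world"]@np.c_[P,np.ones(len(P))].T)[:3]
    return np.c_[f*c[0]/c[2]+p["cx"],f*c[1]/c[2]+p["cy"]]
def back(n,uv,z):
    p=camera_params(n);f=210/np.tan(np.radians(p["fovy"]/2));T=p["camera_from_world"]
    o=-T[:3,:3].T@T[:3,3];out=[]
    for (u,v),h in zip(uv,np.broadcast_to(z,len(uv))):
        d=T[:3,:3].T@np.array([(u-p["cx"])/f,(v-p["cy"])/f,1]);out.append(o+d*(h-o[2])/d[2])
    return np.array(out)
def rdr(pose,P): # reader -> world; pose x,y,yaw(deg)
    P=np.atleast_2d(P).astype(float);Q=P.copy();Q[:,:2]=P[:,:2]@R.from_euler('z',pose[2],degrees=True).as_matrix()[:2,:2].T+pose[:2];return Q
def crop(n,name,u0,v0,u1,v1,k):
    im=snapshot(n); cv2.imwrite("pics/"+name+"_raw.png",im); cv2.imwrite("pics/"+name+".png",cv2.resize(im[v0:v1,u0:u1],None,fx=k,fy=k,interpolation=cv2.INTER_CUBIC))
E
python3 - <<'E'
from h import *
crop("top","t2",180,95,430,235,3.2)
E
```

```text
(no output)
```

View pics/t2.png

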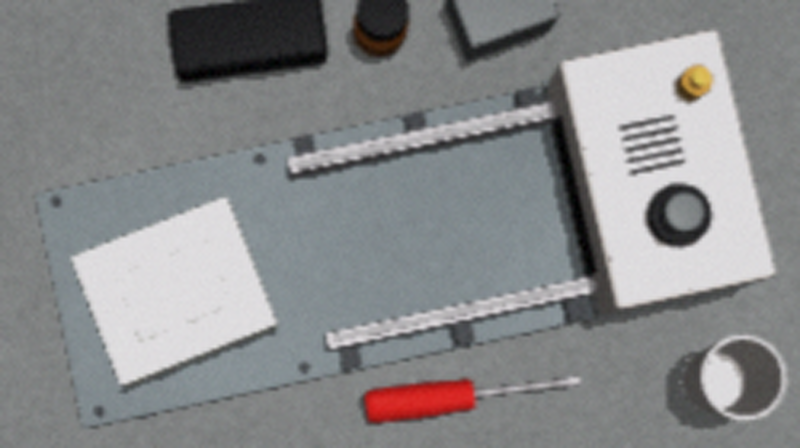

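The crop shows clear corners: lid (70,257), (228,198), (277,325), (122,385); housing top (560,60), (718,32), (775,272), (617,308); rail ends near (290,163) and (328,341). Next I fit poses, allowing for lens distortion.

```bash
cat > fit.py <<'E'
from h import *
from scipy.optimize import least_squares
O=np.array([180,95])
rp=np.array([[-190,90,8],[-190,-90,8],[200,90,78],[315,90,78],[315,-90,78],[200,-90,78],[0,66,32],[0,-66,32]])/1000
ru=np.array([[38,192],[83,427],[560,60],[718,32],[775,272],[617,308],[290,163],[328,341]])/3.2+O
cp=np.array([[-60,50,48],[60,50,48],[60,-50,48],[-60,-50,48]])/1000
cu=np.array([[70,257],[228,198],[277,325],[122,385]])/3.2+O
p=camera_params("top");f=210/np.tan(np.radians(p["fovy"]/2));c=np.array([p["cx"],p["cy"]])
def dist(uv,k):
    d=(uv-c)/f; return c+f*d*(1+k*(d**2).sum(1,keepdims=True))
def res(x): return np.r_[dist(proj("top",rdr(x[:3]*[1,1,100],rp)),x[6])-ru,dist(proj("top",rdr(x[3:6]*[1,1,100],cp)),x[6])-cu].ravel()
for fixk in (0,1):
    g=(lambda x:res(np.r_[x[:6],0])) if fixk else res
    s=least_squares(g,[.6,0,-.8,.55,.1,-.7,0]);x=s.x
    print("rms px",np.sqrt(np.mean(s.fun**2)),"reader",x[:2],x[2]*100,"case",x[3:5],x[5]*100,"k",x[6]);print(s.fun.reshape(-1,2).round(1).tolist())
    a=np.radians(x[2]*100);M=np.array([[np.cos(a),np.sin(a)],[-np.sin(a),np.cos(a)]])
    print("case in reader mm",M@(x[3:5]-x[:2])*1000,x[5]*100-x[2]*100)
    if fixk==0:
      print("lane dir tcp points:",rdr(x[:3]*[1,1,100],[[-.19,0,0],[.08,0,0],[.255,-.035,0]]).round(4).tolist())
s=observe();print(R.from_euler('xyz',s["tool_rot"],degrees=True).as_matrix().round(3))
E
python3 fit.py
```

```text
rms px 0.39931184953905713 reader [0.58849293 0.05490538] -77.12591221201856 case [0.55629435 0.15116821] -67.84400065283926 k -0.08020551817501301
[[-0.3, -0.1], [0.3, -0.1], [-0.0, 0.2], [-0.7, -0.9], [0.1, 0.9], [0.2, 0.3], [0.2, 0.2], [0.1, -0.5], [0.4, -0.1], [-0.2, -0.5], [0.2, 0.1], [-0.4, 0.5]]
case in reader mm [-101.01711887   -9.94092487] 9.281911559179306
lane dir tcp points: [[0.5462, 0.2401, 0.0], [0.6063, -0.0231, 0.0], [0.6112, -0.2015, 0.0]]
rms px 0.587676357258065 reader [0.58795602 0.05579454] -77.15723878629305 case [0.55624238 0.15093049] -67.83308002566642 k 0.0
[[-1.1, -0.2], [-0.3, 0.2], [0.1, -0.1], [0.4, -1.7], [1.1, 1.0], [0.2, 0.5], [-0.2, 0.4], [-0.3, -0.2], [0.3, -0.2], [-0.1, -0.6], [0.3, 0.2], [-0.5, 0.6]]
case in reader mm [-99.80519064  -9.77382595] 9.32415876062663
[[-0.     0.971  0.241]
 [ 0.002  0.241 -0.971]
 [-1.    -0.    -0.002]]
```

Case in the reader frame: about (-101, -10) mm, yaw +9.3°. Plan: nudge it from its right side with both open fingers, jaw along the lane, which squares and centres it. Then push it from behind.

```bash
cat >> h.py <<'E'
RP=np.array([0.5885,0.0550,-77.13])
def togo(x,y,z,zang=None):
    """mm in reader frame (z world) -> shift in tool units; zang: wanted direction of tool z in reader frame (deg)"""
    s=observe();M=R.from_euler('xyz',s["tool_rot"],degrees=True).as_matrix()
    e=s["eef_pos"];l=rdr([0,0,-RP[2]],[[e[0]-RP[0],e[1]-RP[1],e[2]]])[0]*1000
    za=np.degrees(np.arctan2(M[1,2],M[0,2]))-RP[2]
    t=rdr(RP,[[x/1000,y/1000,z/1000]])[0]
    print("t",round(s["time_s"],2),"tcp in reader",l.round(1),"z-axis ang",za.round(2),"F",s["wrist_force"].round(1),"w",round(s["gripper_width"],3),"q7",s["qpos"][6].round(1))
    print(" to go units",(M.T@(t-e)/.04).round(3), "" if zang is None else "rx rad %.4f"%-np.radians((zang-za+180)%360-180), "tilt x",M[:,0].round(4))
E
python3 -m jog '{"travel":[[-0.075,1.005,-0.475],[-0.15,2.01,-0.95],[-0.225,3.015,-1.425],[-0.3,4.02,-1.9],[-0.375,5.025,-2.375]],"dr":[[0,0,0],[0,0,0],[0,0,0],[0,0,0],[0,0,0]]}' 1
python3 -m jog '{"travel":[[-0.075,1.005,-0.475],[-0.15,2.01,-0.95],[-0.225,3.015,-1.425],[-0.3,4.02,-1.9],[-0.375,5.025,-2.375]],"dr":[[0,0,0],[0,0,0],[0,0,0],[0,0,0],[0,0,0]]}'
python3 -c "
from h import *
togo(-101,-88,200,0)"
```

```text
time_s: 0.65
eef_pos: [0.3296, -0.4889, 0.2335]
tool_rot: [-170.1, 90.0, 113.8]
wrist_force: [-0.2, 0.5, -0.3]
gripper_width: 0.0928
time_s: 1.15
eef_pos: [0.5018, -0.3484, 0.2485]
tool_rot: [-131.9, 90.0, 152.0]
wrist_force: [0.7, -0.3, -0.6]
gripper_width: 0.0928
t 1.15 tcp in reader [ 374.  -174.4  248.5] z-axis ang 1.04 F [ 0.7 -0.3 -0.6] w 0.093 q7 -44.7
 to go units [  1.217   2.374 -11.833] rx rad 0.0181 tilt x [-5.e-04  3.e-04 -1.e+00]
```

```bash
python3 -m jog '{"travel":[[0.12,0.237,-1.183],[0.24,0.475,-2.367],[0.36,0.712,-3.55],[0.48,0.95,-4.733],[0.6,1.187,-5.917]],"dr":[[0,0,0],[0,0,0],[0,0,0],[0,0,0],[0,0,0]]}' >/dev/null
python3 -m jog '{"travel":[[0.12,0.237,-1.183],[0.24,0.475,-2.367],[0.36,0.712,-3.55],[0.48,0.95,-4.733],[0.6,1.187,-5.917]],"dr":[[0,0,0],[0,0,0],[0,0,0],[0,0,0],[0.018,0,0]]}' >/dev/null
python3 -c "
from h import *
togo(-101,-88,18,0)"
```

```text
t 2.15 tcp in reader [-101.6  -89.4  200.5] z-axis ang -0.03 F [ 0.2 -0.1  0.4] w 0.093 q7 -99.6
 to go units [4.563 0.035 0.016] rx rad -0.0006 tilt x [ 1.e-04 -1.e-04 -1.e+00]
```

```bash
python3 -m jog '{"travel":[[1,0,0],[2,0,0],[3,0,0],[4,0,0],[4.55,0,0]],"dr":[[0,0,0],[0,0,0],[0,0,0],[0,0,0],[0,0,0]]}' >/dev/null
python3 -c "
from h import *
togo(-101,-57.5,18,0)
a=cv2.resize(snapshot('side')[150:290,170:350],None,fx=2.2,fy=2.2);b=cv2.resize(snapshot('top')[120:260,170:350],None,fx=2.2,fy=2.2)
cv2.imwrite('pics/c3.png',np.hstack([a,b]))"
```

```text
t 2.65 tcp in reader [-99.8 -91.2  15.8] z-axis ang 0.03 F [-0.6 -0.3 -0.3] w 0.093 q7 -102.8
 to go units [-0.058  0.841 -0.029] rx rad 0.0005 tilt x [-0.0043 -0.0014 -1.    ]
```

View pics/c3.png

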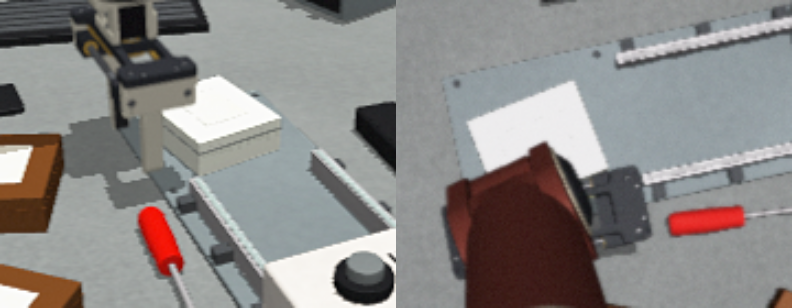

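The fingers are down beside the case's right side, tips just above the plate. Nudging it left.

```bash
python3 -m jog '{"travel":[[0,0.1,0],[-0.02,0.2,0],[-0.05,0.3,0],[-0.05,0.4,0],[-0.05,0.48,0]],"dr":[[0,0,0],[0,0,0],[0,0,0],[0,0,0],[0,0,0]]}' 
python3 -m jog '{"travel":[[0,0.09,0],[0,0.18,0],[0,0.27,0],[0,0.36,0],[0,0.36,0]],"dr":[[0,0,0],[0,0,0],[0,0,0],[0,0,0],[0,0,0]]}'
python3 -c "
from h import *
togo(-101,-57.5,18,0)
a=cv2.resize(snapshot('side')[160:260,200:330],None,fx=3,fy=3);b=cv2.resize(snapshot('top')[120:220,180:310],None,fx=3,fy=3)
cv2.imwrite('pics/c4.png',np.hstack([a,b]))"
```

```text
time_s: 3.25
eef_pos: [0.4967, 0.1371, 0.0213]
tool_rot: [-101.2, 89.9, -178.3]
wrist_force: [-3.6, 0.3, 2.1]
gripper_width: 0.0927
time_s: 3.75
eef_pos: [0.5133, 0.1401, 0.0207]
tool_rot: [90.8, 89.9, 13.6]
wrist_force: [0.1, -0.3, -0.2]
gripper_width: 0.0929
t 3.75 tcp in reader [-99.7 -54.3  20.7] z-axis ang -0.03 F [ 0.1 -0.3 -0.2] w 0.093 q7 -102.0
 to go units [ 0.066 -0.08  -0.032] rx rad -0.0005 tilt x [ 2.2e-03  5.0e-04 -1.0e+00]
```

View pics/c4.png

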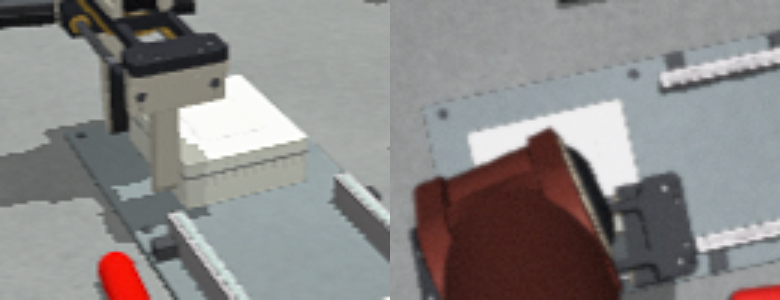

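The case is now square to the lane. Retracting, raising and turning the jaw across the lane behind the case.

```bash
python3 -m jog '{"travel":[[0,-0.4,0],[0,-0.8,0],[-1,-0.8,0],[-2,-0.8,0],[-2.8,-0.8,0]],"dr":[[0,0,0],[0,0,0],[0,0,0],[0,0,0],[0,0,0]]}' >/dev/null
python3 -m jog '{"travel":[[0,0,-0.6],[0,0,-1.2],[0,0,-1.8],[0,0.3,-2.4],[0,0.6,-2.6]],"dr":[[-0.15,0,0],[-0.3,0,0],[-0.45,0,0],[-0.6,0,0],[-0.75,0,0]]}' >/dev/null
python3 -m jog '{"travel":[[0,0,0],[0,0,0],[0,0,0],[0,0,0],[0,0,0]],"dr":[[-0.15,0,0],[-0.3,0,0],[-0.45,0,0],[-0.6,0,0],[-0.75,0,0]]}' >/dev/null
python3 -c "
from h import *
togo(-195,0,18,90)
crop('top','t5',180,95,430,235,3.2)"
```

```text
t 5.35 tcp in reader [-203.1  -62.6  132.8] z-axis ang 86.18 F [-0.7 -0.1 -0.4] w 0.093 q7 -43.1
 to go units [ 2.874 -0.099  1.568] rx rad -0.0666 tilt x [ 2.2e-03  5.0e-04 -1.0e+00]
```

View pics/t5.png

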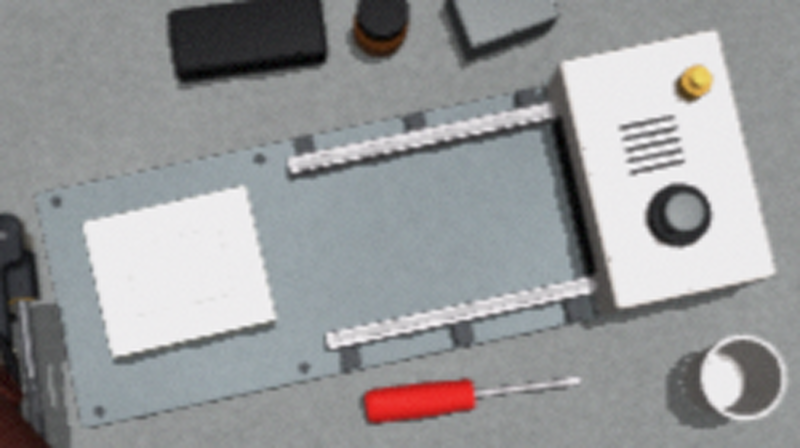

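Full view of the case, now square. Lid corners in the crop are (84,223), (246,187), (275,321) and (113,357). Refitting its pose.

```bash
sed -i 's/^cu=.*/cu=np.array([[84,223],[246,187],[275,321],[113,357]])\/3.2+O/' fit.py; python3 fit.py | grep -E "rms|case in"
```

```text
rms px 0.3732266922675162 reader [0.58850705 0.05488193] -77.12507890173501 case [0.5701984  0.14772952] -76.60032216671178 k -0.08232727828317873
case in reader mm [-94.59288934   2.84026802] 0.5247567350232316
rms px 0.5790857846704875 reader [0.58795602 0.05579454] -77.15723878675843 case [0.5701113  0.14748709] -76.58918333064389 k 0.0
case in reader mm [-93.36520359   2.98276629] 0.5680554561145357
```

```bash
python3 -m jog '{"travel":[[0,0.1,0.4],[0,0.1,0.8],[0,0.1,1.2],[0,0.1,1.57],[0,0.1,1.57]],"dr":[[-0.067,0,0],[-0.067,0,0],[-0.067,0,0],[-0.067,0,0],[-0.067,0,0]]}' 0.5 >/dev/null
python3 -c "
from h import *
togo(-195,0,18,90)"
```

```text
t 5.9 tcp in reader [-202.2    1.7  132.5] z-axis ang 89.46 F [0.3 0.7 0.3] w 0.058 q7 -37.2
 to go units [ 2.862 -0.18  -0.048] rx rad -0.0094 tilt x [ 2.7e-03  7.0e-04 -1.0e+00]
```

```bash
python3 -m jog '{"travel":[[0.7,0,0],[1.4,0,0],[2.1,0,0],[2.8,0,0],[2.82,0,0]],"dr":[[-0.009,0,0],[-0.009,0,0],[-0.009,0,0],[-0.009,0,0],[-0.009,0,0]]}' >/dev/null
python3 -m jog '{"travel":[[0,-0.25,0],[0,-0.5,0],[0,-0.75,0],[0,-0.85,0],[0,-0.9,0]],"dr":[[0,0,0],[0,0,0],[0,0,0],[0,0,0],[0,0,0]]}' 
python3 -c "
from h import *
togo(72,0,18,90)"
```

```text
time_s: 6.9
eef_pos: [0.5514, 0.2169, 0.0206]
tool_rot: [-10.0, 89.9, 3.0]
wrist_force: [0.0, -0.6, -0.3]
gripper_width: 0.0465
t 6.9 tcp in reader [-1.661e+02 -1.000e-01  2.060e+01] z-axis ang 90.19 F [ 0.  -0.6 -0.3] w 0.046 q7 -39.1
 to go units [ 0.067 -5.952 -0.017] rx rad 0.0033 tilt x [ 1.3e-03  1.0e-04 -1.0e+00]
```

```bash
python3 -m jog '{"travel":[[0,-0.1,0],[0,-0.2,0],[0,-0.3,0],[0,-0.4,-0.01],[0,-0.5,-0.02]],"dr":[[0,0,0],[0,0,0],[0,0,0],[0,0,0],[0,0,0]]}' 
python3 -m jog '{"travel":[[0,-0.1,-0.01],[0,-0.2,-0.02],[0,-0.3,-0.03],[0,-0.4,-0.04],[0,-0.45,-0.04]],"dr":[[0,0,0],[0,0,0],[0,0,0],[0,0,0],[0,0,0]]}' 
python3 -c "
from h import *
togo(72,0,18,90)
crop('top','t6',180,95,430,235,3.2)"
```

```text
time_s: 7.4
eef_pos: [0.5546, 0.1999, 0.0204]
tool_rot: [52.8, 89.8, 66.1]
wrist_force: [-0.7, 4.0, 2.0]
gripper_width: 0.0465
time_s: 7.9
eef_pos: [0.5572, 0.1806, 0.0202]
tool_rot: [35.9, 89.9, 49.1]
wrist_force: [-0.9, 4.7, 3.8]
gripper_width: 0.0462
t 7.9 tcp in reader [-129.4   -2.6   20.2] z-axis ang 90.3 F [-0.9  4.7  3.8] w 0.046 q7 -36.2
 to go units [ 0.053 -5.036  0.038] rx rad 0.0053 tilt x [ 6.e-04  7.e-04 -1.e+00]
```

View pics/t6.png

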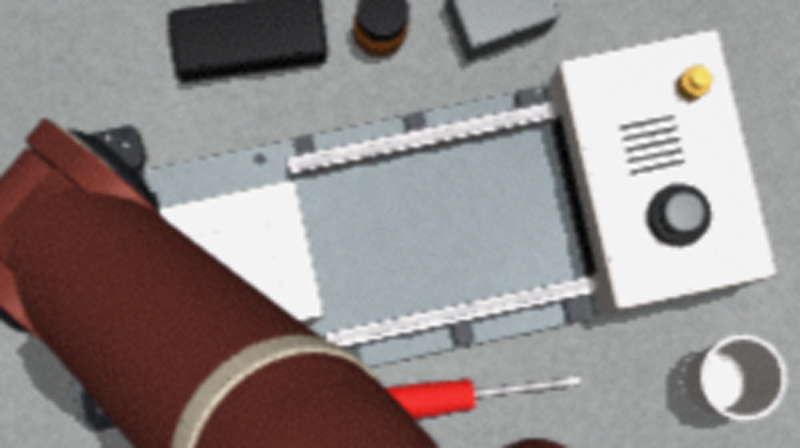

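The case's front edge is at the mouth, with front corners at (296,182) and (322,315) in the crop. Checking the lateral offset.

```bash
cat > corner.py <<'E'
from h import *
import sys
def und(uv,k=-.081):
    p=camera_params("top");f=210/np.tan(np.radians(p["fovy"]/2));c=np.array([p["cx"],p["cy"]]);d=(uv-c)/f;u=d.copy()
    for _ in range(10):u=d/(1+k*(u**2).sum(1,keepdims=True))
    return c+f*u
def q(pts,z):
    w=back("top",und(np.array(pts)/3.2+[180,95]),z)
    return (rdr([0,0,-RP[2]],w-[RP[0],RP[1],0])*1000).round(1)
if __name__=="__main__": print(q(*eval(sys.argv[1])))
E
python3 corner.py '([[296,182],[322,315],[290,163],[328,341]],[.048,.048,.032,.032])'
```

```text
[[  0.6  48.9  48. ]
 [ -1.2 -48.9  48. ]
 [ -0.3  66.6  32. ]
 [ -0.5 -67.   32. ]]
```

Centred to within about 1 mm, so I continue straight down the lane.

```bash
python3 -m jog '{"travel":[[0,-0.12,0],[0,-0.27,0],[0,-0.42,0],[0,-0.57,0],[0,-0.72,0]],"dr":[[0.005,0,0],[0.005,0,0],[0.005,0,0],[0.005,0,0],[0.005,0,0]]}' |grep force
python3 -m jog '{"travel":[[0,-0.15,0],[0,-0.3,0],[0,-0.45,0],[0,-0.6,0],[0,-0.75,0]],"dr":[[0,0,0],[0,0,0],[0,0,0],[0,0,0],[0,0,0]]}' |grep force
python3 -c "
from h import *
togo(72,0,18,90)
crop('top','t7',180,95,430,235,3.2)"
```

```text
wrist_force: [-0.5, 5.8, 3.5]
wrist_force: [-0.8, 5.5, 5.5]
t 8.95 tcp in reader [-71.4  -3.   20. ] z-axis ang 90.05 F [-0.8  5.5  5.5] w 0.047 q7 -31.3
 to go units [ 0.047 -3.584  0.072] rx rad 0.0009 tilt x [-7.e-04  1.e-03 -1.e+00]
```

View pics/t7.png

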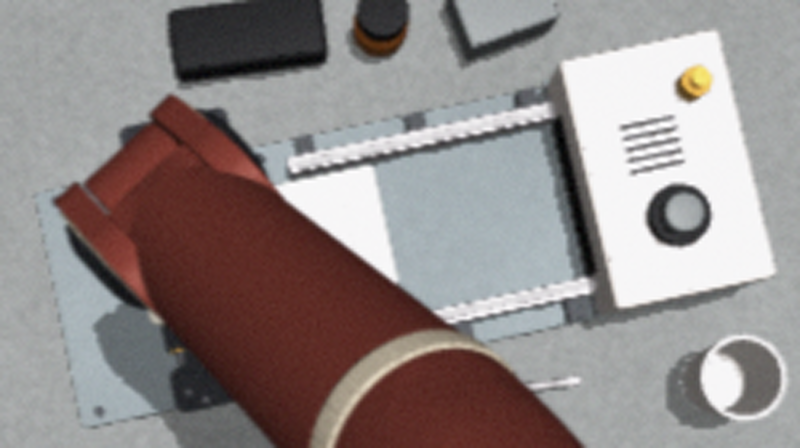

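The case is entering centrally; its front-left corner is at (377,166).

```bash
python3 corner.py '([[377,166],[399,278]],.048)'
python3 -m jog '{"travel":[[0,-0.12,0],[0,-0.27,0.01],[0,-0.42,0.01],[0,-0.57,0.01],[0,-0.72,0.01]],"dr":[[0,0,0],[0,0,0],[0,0,0],[0,0,0],[0,0,0]]}' |grep force
python3 -m jog '{"travel":[[0,-0.15,0],[0,-0.3,0],[0,-0.45,0],[0,-0.6,0],[0,-0.75,0]],"dr":[[0,0,0],[0,0,0],[0,0,0],[0,0,0],[0,0,0]]}' |grep force
python3 -c "
from h import *
togo(71,-2,18,90)
crop('top','t8',180,95,430,235,3.2)"
```

```text
[[ 60.2  48.2  48. ]
 [ 58.3 -34.4  48. ]]
wrist_force: [-0.7, 4.9, 3.9]
wrist_force: [-0.6, 4.4, 3.4]
t 10.0 tcp in reader [-11.1  -2.5  19.7] z-axis ang 90.01 F [-0.6  4.4  3.4] w 0.047 q7 -25.7
 to go units [ 0.044 -2.052  0.012] rx rad 0.0002 tilt x [-5.e-04 -4.e-04 -1.e+00]
```

View pics/t8.png

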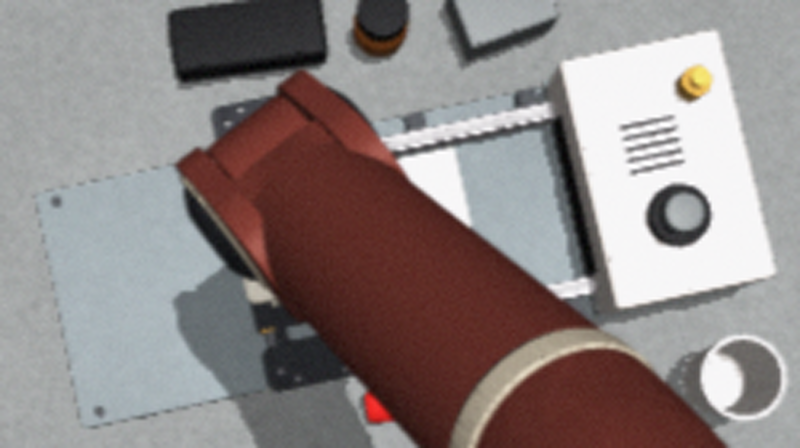

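The case is still centred, front-left corner at about (457,148). Continuing, and slowing down near the housing.

```bash
python3 corner.py '([[457,148]],.048)'
python3 -m jog '{"travel":[[0,-0.12,0],[0,-0.27,0],[0,-0.42,0],[0,-0.57,0],[0,-0.72,0]],"dr":[[0,0,0],[0,0,0],[0,0,0],[0,0,0],[0,0,0]]}' |grep force
python3 -m jog '{"travel":[[0,-0.15,0],[0,-0.3,0],[0,-0.45,0],[0,-0.6,0],[0,-0.75,0]],"dr":[[0,0,0],[0,0,0],[0,0,0],[0,0,0],[0,0,0]]}' |grep force
python3 -m jog '{"travel":[[0,-0.1,0],[0,-0.2,0],[0,-0.3,0],[0,-0.4,0],[0,-0.45,0]],"dr":[[0,0,0],[0,0,0],[0,0,0],[0,0,0],[0,0,0]]}' |grep force
python3 -c "
from h import *
togo(71,-2,18,90)"
```

```text
[[119.6  49.2  48. ]]
wrist_force: [-0.6, 2.4, 0.4]
wrist_force: [-0.6, 1.3, -0.9]
wrist_force: [-0.0, 1.4, -0.8]
t 11.55 tcp in reader [65.7 -2.4 19.8] z-axis ang 89.99 F [-0.   1.4 -0.8] w 0.046 q7 -18.2
 to go units [ 0.044 -0.133  0.009] rx rad -0.0002 tilt x [-2.e-04 -5.e-04 -1.e+00]
```

```bash
python3 -m jog '{"travel":[[0,-0.03,0],[0,-0.06,0],[0,-0.09,0]],"dr":[[0,0,0],[0,0,0],[0,0,0]]}' |grep -E "force|pos"
python3 -m jog '{"travel":[[0,-0.02,0],[0,-0.04,0],[0,-0.06,0]],"dr":[[0,0,0],[0,0,0],[0,0,0]]}' |grep -E "force|pos"
python3 -c "
from h import *
togo(71,-2,18,90)"
```

```text
eef_pos: [0.6016, -0.0121, 0.0199]
wrist_force: [-0.0, 0.8, -1.5]
eef_pos: [0.6018, -0.0135, 0.0199]
wrist_force: [-1.7, 4.3, -0.6]
t 12.15 tcp in reader [69.8 -2.3 19.9] z-axis ang 90.07 F [-1.7  4.3 -0.6] w 0.046 q7 -17.6
 to go units [ 0.047 -0.031  0.007] rx rad 0.0012 tilt x [-5.0e-04  1.5e-03 -1.0e+00]
```

```bash
python3 -m jog '{"travel":[[0,-0.03,0],[0,-0.06,0],[0,-0.06,0]],"dr":[[0,0,0],[0,0,0],[0,0,0]]}' |grep -E "force|pos"
python3 -m jog '{"travel":[[0,-0.03,0],[0,-0.06,0],[0,-0.06,0]],"dr":[[0,0,0],[0,0,0],[0,0,0]]}' |grep -E "force|pos"
python3 -c "
from h import *
togo(71,-2,18,90)"
```

```text
eef_pos: [0.6018, -0.0135, 0.02]
wrist_force: [-2.0, 6.0, 0.7]
eef_pos: [0.6018, -0.0135, 0.02]
wrist_force: [-3.1, 9.3, -0.9]
t 12.75 tcp in reader [69.7 -2.3 20. ] z-axis ang 90.15 F [-3.1  9.3 -0.9] w 0.047 q7 -17.2
 to go units [ 0.049 -0.032  0.006] rx rad 0.0026 tilt x [-0.0019  0.0079 -1.    ]
```

The TCP has stopped while the force rises, so the case is seated. One slightly firmer press, then retract, raise, shut the jaw and move over the button.

```bash
python3 -m jog '{"travel":[[0,-0.04,0],[0,-0.08,0],[0,-0.08,0]],"dr":[[0,0,0],[0,0,0],[0,0,0]]}' |grep -E "force|pos"
python3 -m jog '{"travel":[[0,0.3,0],[0,0.9,0],[-0.6,1.1,0],[-1.6,1.1,0],[-2.6,1.1,0]],"dr":[[0,0,0],[0,0,0],[0,0,0],[0,0,0],[0,0,0]]}' |grep -E "force|pos"
python3 -m jog '{"travel":[[-1,-0.3,0],[-1.1,-1.3,-0.2],[-1.1,-2.3,-0.4],[-1.1,-3.3,-0.6],[-1.1,-4.3,-0.8]],"dr":[[0,0,0],[0,0,0],[0,0,0],[0,0,0],[0,0,0]]}' 0 |grep -E "force|pos"
python3 -c "
from h import *
togo(255,-35,120,90)"
```

```text
eef_pos: [0.6018, -0.0134, 0.02]
wrist_force: [-4.1, 13.0, -0.8]
eef_pos: [0.5943, 0.0191, 0.1249]
wrist_force: [1.2, -0.6, -0.1]
eef_pos: [0.6013, -0.1583, 0.1686]
wrist_force: [0.4, 0.1, 0.2]
t 14.05 tcp in reader [210.8 -35.  168.6] z-axis ang 89.92 F [0.4 0.1 0.2] w 0.011 q7 2.7
 to go units [ 1.219e+00 -1.101e+00  1.000e-03] rx rad -0.0014 tilt x [ 0.001  -0.0037 -1.    ]
```

```bash
python3 corner.py '([[685,212]]*2,[.09,.1])'
python3 -m jog '{"travel":[[0,-0.6,0],[0,-1.1,0],[0.5,-1.1,0],[1,-1.1,0],[1,-1.1,0]],"dr":[[0,0,0],[0,0,0],[0,0,0],[0,0,0],[0,0,0]]}' |grep -E "force|pos"
python3 -c "
from h import *
togo(255,-35,120,90)
a=cv2.resize(snapshot('side')[180:360,240:440],None,fx=2,fy=2);b=cv2.resize(snapshot('top')[95:275,240:440],None,fx=2,fy=2)
cv2.imwrite('pics/c9.png',np.hstack([a,b]))"
```

```text
[[258.5 -34.7  90. ]
 [255.4 -35.7 100. ]]
eef_pos: [0.6088, -0.1994, 0.1253]
wrist_force: [-0.4, 0.1, 0.5]
t 14.55 tcp in reader [252.5 -36.8 125.3] z-axis ang 89.93 F [-0.4  0.1  0.5] w 0.001 q7 5.2
 to go units [ 0.132 -0.061  0.047] rx rad -0.0013 tilt x [-0.0059 -0.0018 -1.    ]
```

View pics/c9.png

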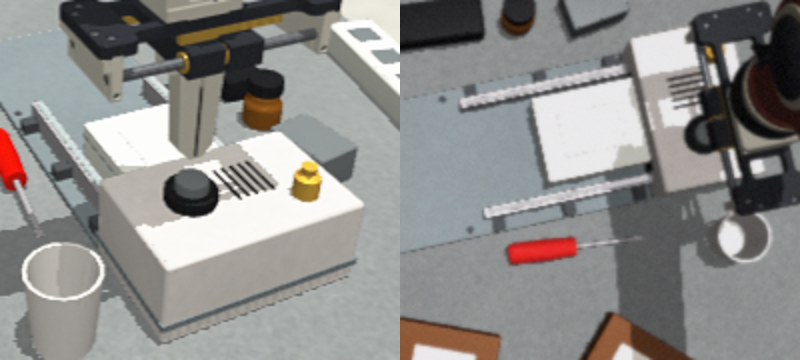

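The closed fingertips are over the button, the case sits against the housing between the rails, and the weight is clear. Pressing.

```bash
python3 -m jog '{"travel":[[0.1,-0.05,0.04],[0.3,-0.05,0.04],[0.4,-0.05,0.04],[0.5,-0.05,0.04],[0.5,-0.05,0.04]],"dr":[[0,0,0],[0,0,0],[0,0,0],[0,0,0],[0,0,0]]}' |grep -E "force|pos"
for i in 1; do
python3 -m jog '{"travel":[[0.05,0,0],[0.05,0,0]],"dr":[[0,0,0],[0,0,0]]}' |grep -E "force|pos"
python3 -m jog '{"travel":[[0.05,0,0],[0.05,0,0]],"dr":[[0,0,0],[0,0,0]]}' |grep -E "force|pos"
python3 -m jog '{"travel":[[0.05,0,0],[0.05,0,0]],"dr":[[0,0,0],[0,0,0]]}' |grep -E "force|pos"
done
```

```text
eef_pos: [0.6127, -0.1988, 0.1072]
wrist_force: [0.2, -1.0, 0.1]
eef_pos: [0.6131, -0.1988, 0.1058]
wrist_force: [-0.8, 0.5, 0.1]
eef_pos: [0.613, -0.1989, 0.1037]
wrist_force: [0.2, -0.5, 0.5]
eef_pos: [0.613, -0.1988, 0.1016]
wrist_force: [-0.5, 0.5, -0.3]
```

```bash
python3 -c "
from h import *
togo(255,-35,100,90)"
python3 -m jog '{"travel":[[0.05,0,0],[0.05,0,0]],"dr":[[0,0,0],[0,0,0]]}' |grep -E "force|pos"
python3 -m jog '{"travel":[[0.05,0,0],[0.05,0,0]],"dr":[[0,0,0],[0,0,0]]}' |grep -E "force|pos"
python3 -m jog '{"travel":[[0.05,0,0],[0.05,0,0]],"dr":[[0,0,0],[0,0,0]]}' |grep -E "force|pos"
python3 -m jog '{"travel":[[0.05,0,0],[0.05,0,0]],"dr":[[0,0,0],[0,0,0]]}' |grep -E "force|pos"
```

```text
t 15.75 tcp in reader [252.9 -32.7 101.6] z-axis ang 90.03 F [-0.5  0.5 -0.3] w 0.0 q7 4.3
 to go units [ 0.041 -0.052 -0.058] rx rad 0.0004 tilt x [-4.e-04  1.e-04 -1.e+00]
eef_pos: [0.6133, -0.1989, 0.0999]
wrist_force: [0.3, -0.1, 1.6]
eef_pos: [0.6134, -0.1988, 0.0981]
wrist_force: [-0.0, -0.5, 3.5]
eef_pos: [0.6134, -0.1988, 0.0961]
wrist_force: [-0.9, 0.2, 3.9]
eef_pos: [0.6134, -0.1989, 0.0944]
wrist_force: [-0.8, -0.3, 5.7]
```

Contact was at about 0.100 m. I go on until the hard stop shows.

```bash
python3 -m jog '{"travel":[[0.04,0,0],[0.04,0,0]],"dr":[[0,0,0],[0,0,0]]}' |grep -E "force|pos"
python3 -m jog '{"travel":[[0.05,0,0],[0.05,0,0]],"dr":[[0,0,0],[0,0,0]]}' |grep -E "force|pos"
python3 -m jog '{"travel":[[0.05,0,0],[0.05,0,0],[0.05,0,0]],"dr":[[0,0,0],[0,0,0],[0,0,0]]}' |grep -E "force|pos"
```

```text
eef_pos: [0.6134, -0.1988, 0.0943]
wrist_force: [-3.6, 0.5, 11.6]
eef_pos: [0.6134, -0.1988, 0.0941]
wrist_force: [-5.9, 0.2, 20.1]
eef_pos: [0.6135, -0.1989, 0.094]
wrist_force: [-9.3, 0.3, 27.6]
```

Hard stop reached about 6 mm below first contact. Now I release, lift clear and check.

```bash
python3 -m jog '{"travel":[[-0.2,0,0],[-0.6,0,0],[-1.4,0,0],[-2.4,0,0],[-3.4,0,0]],"dr":[[0,0,0],[0,0,0],[0,0,0],[0,0,0],[0,0,0]]}' |grep -E "force|pos"
python3 -m jog '{"travel":[[0,0,-1],[0,0,-2],[0,0,-3],[0,0,-4],[0,0,-5]],"dr":[[0,0,0],[0,0,0],[0,0,0],[0,0,0],[0,0,0]]}' |grep -E "force|pos"
python3 -m jog '{"travel":[[0,-1,0],[0,-2,0],[0,-3,0],[0,-3,0],[0,-3,0]],"dr":[[0,0,0],[0,0,0],[0,0,0],[0,0,0],[0,0,0]]}' |grep -E "time|force|pos"
python3 -c "
from h import *
crop('top','t10',180,95,430,235,3.2);cv2.imwrite('pics/s10.png',snapshot('side'))"
```

```text
eef_pos: [0.6125, -0.1988, 0.2249]
wrist_force: [1.1, -0.1, 0.2]
eef_pos: [0.4163, -0.2436, 0.224]
wrist_force: [-0.1, 0.3, -0.5]
time_s: 18.75
eef_pos: [0.4445, -0.3608, 0.2234]
wrist_force: [0.6, 0.8, 0.6]
```

View pics/t10.png

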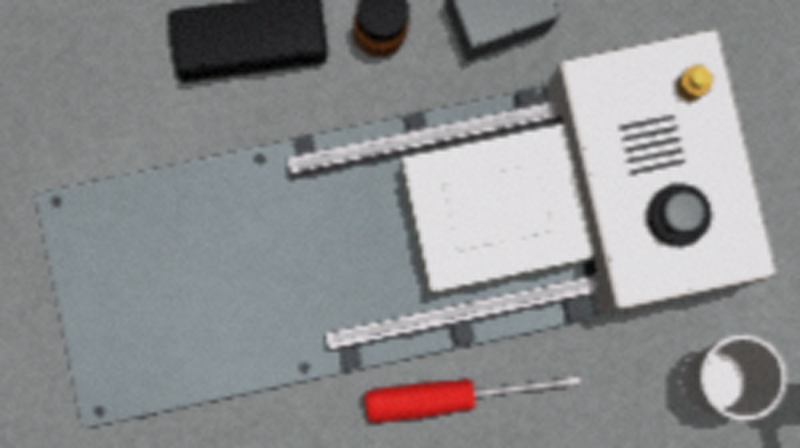

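View pics/s10.png

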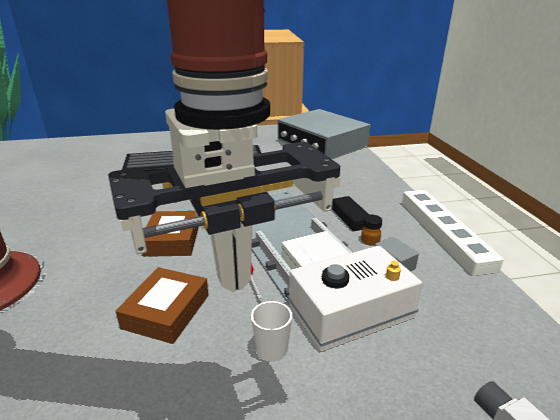

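The case is against the housing, with rear corners at (402,160) and (430,293). The button is up and the bystanders are where they were.

```bash
python3 corner.py '([[402,160],[430,293]],.048)'; python3 -c "
from bench import *
print(sign_off())"
```

```text
[[ 78.8  48.8  48. ]
 [ 77.7 -49.6  48. ]]
the job is handed in; nothing more can be done
None
```

The case is home against the housing, the start button has been pressed and released, and I have handed the job in. The last movement ended at 18.75 s of the 72 s allowed; no verdict was reported.

- **Case:** I squared and centred it on the apron with a sideways nudge from both open fingers. Then I pushed it down the lane with the fingers half open until it stopped moving under about 13 N.
- **Button:** I pressed it with the closed fingers. First contact was at about 0.100 m and the hard stop came 6 mm lower, with up to about 28 N vertically (29 N in all) on the fingertips. I then lifted clear.

**Last checks:**
- **Seating:** the rear lid corners measured x = 78.8 and 77.7 mm, where 80 mm is ideal. That 1–2 mm gap is within the calibration accuracy, and the firm stop also says the case is home.
- **Squareness:** the case is within about 0.6° of square.
- **Clearance from the rails:** the case is within 0.5 mm of the lane's middle, leaving about 10 mm to each rail. I saw no sign of rail contact.
- **Surroundings:** the button looks up. The bystanders visible in the final pictures look unmoved, though the phone was hidden by the arm in the last side view and outside the last top view. The robot is clear of everything, with wrist force near zero.

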